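Rank the counterweight cups by feel on the stepped stand

TASK

The three white-lidded cups at the front of the worktop are centrifuge counterweights: the grey slugs inside look alike, but two are hollow, so feel by lifting which cup is heavier. Stand them in the pockets of the stepped stand, the heaviest on the lowest step, the middle one on the middle step and the lightest on the highest step. Keep them upright, set them down gently, leave the other things where they lie, and let go.

Things in the scene. Friction and masses are not known exactly. Their poses are not given: they have to be found in the camera images.
- stand: fixed stepped stand, 94 mm deep (its x) by 276 mm long (its y), with three grey square steps in a row along its y, each 84 mm square, 90 mm apart; their floors are 12, 28 and 44 mm above the worktop, rising toward the stand's -y end. Origin: centre of its underside, z up. Its place and yaw vary
- step_low: the lowest step of the stand: a square pocket 74 x 74 mm with a 5 mm high, 5 mm thick lip round it, for one cup. Origin: centre of the pocket's floor, 12 mm above the worktop; z up, x and y along the stand's. It lies at y = +90 mm in the stand's frame
- step_mid: the middle step of the stand: a square pocket 74 x 74 mm with a 5 mm high, 5 mm thick lip round it, for one cup. Origin: centre of the pocket's floor, 28 mm above the worktop; z up, x and y along the stand's. It lies at y = 0 mm in the stand's frame
- step_high: the highest step of the stand: a square pocket 74 x 74 mm with a 5 mm high, 5 mm thick lip round it, for one cup. Origin: centre of the pocket's floor, 44 mm above the worktop; z up, x and y along the stand's. It lies at y = -90 mm in the stand's frame
- cup_a: closed clear cup, white lid, grey slug inside, one of three alike at the front of the worktop (cups far back by the wall are not meant): 72 mm tall, round, 56 mm across at mid height, 48 at the foot; lid 62 mm across, from 60 mm up. Origin: centre of its underside, z up. Weights: one of the three 85 to 95 g, one 240 to 280 g, one 455 to 545 g, a different one each time
- cup_b: closed clear cup, white lid, grey slug inside, one of three alike at the front of the worktop (cups far back by the wall are not meant): 72 mm tall, round, 56 mm across at mid height, 48 at the foot; lid 62 mm across, from 60 mm up. Origin: centre of its underside, z up. Weights: one of the three 85 to 95 g, one 240 to 280 g, one 455 to 545 g, a different one each time
- cup_c: closed clear cup, white lid, grey slug inside, one of three alike at the front of the worktop (cups far back by the wall are not meant): 72 mm tall, round, 56 mm across at mid height, 48 at the foot; lid 62 mm across, from 60 mm up. Origin: centre of its underside, z up. Weights: one of the three 85 to 95 g, one 240 to 280 g, one 455 to 545 g, a different one each time
- prep_pad: bystander: flat wrapped prep pad, 50 x 50 x 7 mm, lying behind the cups; origin centre of its underside
- forceps: bystander: metal forceps, 17 x 117 x 11 mm, lying behind the cups; origin centre of its underside, long axis its y
- tally_counter: bystander: small round hand counter, 45 x 61 x 27 mm, behind the work; origin centre of its underside
Mind the look-alikes: they are no part of the job. What is shaped like the cup_b but yellow is not meant. Leave any yellow look-alike of the cup_a alone.

How it is judged:
At the end, for the whole second after the job is handed in: every cup upright (0.1 rad), still and flat in a pocket (foot within 4 mm of its floor, 12 mm of its centre); the lowest step bears the heaviest cup (over 3.7 N), the middle step the middle one (1.7 to 3.3 N), the highest the lightest (0.5 to 1.5 N) (contact force between anything else and step_low above 3.7 N and contact force between anything else and step_mid between 1.7 and 3.3 N and contact force between anything else and step_high between 0.5 and 1.5 N and ((horizontal distance between cup_a and step_low below 0.012 m and z of cup_a in the frame of step_low between -0.003 and 0.004 m) or (horizontal distance between cup_a and step_mid below 0.012 m and z of cup_a in the frame of step_mid between -0.003 and 0.004 m) or (horizontal distance between cup_a and step_high below 0.012 m and z of cup_a in the frame of step_high between -0.003 and 0.004 m)) and angle between each of cup_a, cup_b, cup_c's own z axis and vertical below 0.1 rad and linear speed of each of cup_a, cup_b, cup_c below 0.02 m/s and ((horizontal distance between cup_b and step_low below 0.012 m and z of cup_b in the frame of step_low between -0.003 and 0.004 m) or (horizontal distance between cup_b and step_mid below 0.012 m and z of cup_b in the frame of step_mid between -0.003 and 0.004 m) or (horizontal distance between cup_b and step_high below 0.012 m and z of cup_b in the frame of step_high between -0.003 and 0.004 m)) and ((horizontal distance between cup_c and step_low below 0.012 m and z of cup_c in the frame of step_low between -0.003 and 0.004 m) or (horizontal distance between cup_c and step_mid below 0.012 m and z of cup_c in the frame of step_mid between -0.003 and 0.004 m) or (horizontal distance between cup_c and step_high below 0.012 m and z of cup_c in the frame of step_high between -0.003 and 0.004 m))); the robot touches nothing.
It fails at once if a cup is tipped by more than 0.6 rad (35 degrees) (angle between any of cup_a, cup_b, cup_c's own z axis and vertical above 0.6 rad).
It fails at once if a step is struck with more than 60 N (a cup banged down) (contact force between anything else and step_low above 60 N or contact force between anything else and step_mid above 60 N or contact force between anything else and step_high above 60 N).
It fails at once if a cup falls into a pocket: faster than 0.4 m/s within 30 mm of the pocket's floor ((horizontal distance between cup_a and step_low below 0.03 m and z of cup_a in the frame of step_low below 0.03 m and linear speed of cup_a above 0.4 m/s) or (horizontal distance between cup_a and step_mid below 0.03 m and z of cup_a in the frame of step_mid below 0.03 m and linear speed of cup_a above 0.4 m/s) or (horizontal distance between cup_a and step_high below 0.03 m and z of cup_a in the frame of step_high below 0.03 m and linear speed of cup_a above 0.4 m/s) or (horizontal distance between cup_b and step_low below 0.03 m and z of cup_b in the frame of step_low below 0.03 m and linear speed of cup_b above 0.4 m/s) or (horizontal distance between cup_b and step_mid below 0.03 m and z of cup_b in the frame of step_mid below 0.03 m and linear speed of cup_b above 0.4 m/s) or (horizontal distance between cup_b and step_high below 0.03 m and z of cup_b in the frame of step_high below 0.03 m and linear speed of cup_b above 0.4 m/s) or (horizontal distance between cup_c and step_low below 0.03 m and z of cup_c in the frame of step_low below 0.03 m and linear speed of cup_c above 0.4 m/s) or (horizontal distance between cup_c and step_mid below 0.03 m and z of cup_c in the frame of step_mid below 0.03 m and linear speed of cup_c above 0.4 m/s) or (horizontal distance between cup_c and step_high below 0.03 m and z of cup_c in the frame of step_high below 0.03 m and linear speed of cup_c above 0.4 m/s)).
It fails at once if a bystander (prep pad, forceps, tally counter) is moved by more than 25 mm (distance of any of prep_pad, forceps, tally_counter from where it was at the start of the episode above 0.025 m).
It also fails if it takes over 72 s, if anything falls off the work surface, if the arm or the gripper's body presses on something with over 40 N, if the wrist force passes 120 N, or if a joint passes its speed limit or range.

ROBOT

A 7-joint arm with a two-finger parallel gripper is mounted at the origin on a cart in front of the work surface, level with it; the furniture and walls round the work are solid. World frame = base frame: x ahead of the robot, y to its left, z up, the work surface at z = 0. Lengths are in m, angles in rad, forces in N, time in s.
With the tool pointing down it reaches from about 0.4 to 0.85 m from the base axis. Payload 4.5 kg.
Tool frame: the origin (TCP) lies midway between the tips of the shut fingers; the grasp point (between the pads) lies 19 mm behind it; z points along the fingers, y is the direction in which the jaws open and shut (so a half turn about z gives the same grasp; the last joint's range is limited). The gripper opens to 88 mm and grips with 3 to 60 N. Pads are 18 mm wide; open, the fingers measure 123 mm over their backs; the gripper's body (75 mm by 187 mm) begins 45 mm behind the grasp point.
Start: joints at [1.366, 0.689, -0.195, 1.565, 0.157, 0.902, -0.215], TCP at [0.148, -0.607, 0.239] pointing down, gripper open.
Joint ranges: [-3.01, 3.01], [-0.46, 2.08], [-1.47, 1.51], [0.13, 2.56], [-1, 4.14], [0.04, 2.09], [-2.66, 2.66]. Speed limits (rad/s): [2.57, 2.57, 3.14, 3.14, 3.14, 3.14, 3.14].

INTERFACE

Orientations are given as a unit quaternion [x, y, z, w].
In Python, from plant import r gives the robot as it stands. The module is installed in compiled form; this text tells all that it offers.
- The arm moves only by the tool carry_out, never from a script. Its argument "commands" is a list of rows, each a list of 6 numbers: the shift along the tool's x, y, z in m, then the turn, a rotation vector about the tool's x, y, z in degrees. In form: [[dx, dy, dz, wx, wy, wz], ...]. A call has 1 to 12 rows; each row is the pose to reach, as a shift and turn from the pose commanded when the call began, along the tool's axes at that moment; what a row does not reach only later rows make up. A row lasts 1/10 s, in which the tool goes at most 50 mm and 8.59 degrees, less where a joint would pass 70% of its speed; a pose out of reach is approached as far as the arm can. A call with a gripper value outside its range is refused whole. "fingers" is the closure in counts, from 0 (fully open) to 255 (shut), set as the call begins (left out, the last holds). The fingers move at their own pace and stop on an object; "grip_force" is the grip in N (left out, the last holds). Time passes only in rows, so rows that repeat a pose let the fingers close. It gives the time, the measured TCP pose, the force and the opening at its end, in the units of the state.
- r.get_state(): the state, without advancing time (a new reading comes with each control period).
- r.snapshot(name): name is "side" or "top"; returns a dict with "img" (480x640x3 uint8, blue, green, red), "intrinsics" (3x3 intrinsics, pixels), "extrinsics" (4x4, takes a point from camera to world coordinates). Camera axes: x right, y down, z forward; pixel columns grow to the right and rows downward; lengths in m; the calibration is good to about 2 mm. A picture is of the moment at which its call begins. There is no depth.
- r.finish_job(): hands the job in, once; it reports no verdict.
Trained networks look in a picture, given as the dict that the camera call returned (one of the last four; its "shot" number tells which), for a name from the list of things; names that differ only in an ending like _2 or _b are one class to them, and where a whole thing is asked for, a point or a joint stands for the part that bears it (a point fixed in the world has none). Each returns a list of dicts, best first, with "p" (0 to 1); they miss things now and then, are a little off and sometimes report something else, mostly with a low value. They report only what shows in the picture. A call takes as long as a camera call. They do not tell look-alikes from the thing itself.
- r.spot_in(picture, label): "xyz" ([x, y, z] in m, in world coordinates, good to about 4 mm: the middle of the surface that is visible of it).
- r.spot_point(picture, label): "xyz" ([x, y, z] in m, in world coordinates, good to about 4 mm: a listed point, or the origin of a listed thing).
The state is a dict: "clock": time; "q": joint angles; "qd": joint speeds; "joint_torque": joint torques, N m; "tool_pos": TCP position; "eef_rot": TCP orientation; "contact_force": force on the tool from outside, world axes, zero at the start; "moment": the same for the moment, N m; "opening": opening from 0.0 (shut) to 1.0 (fully open).
Only numpy, scipy, OpenCV 4.12 (cv2) and the standard library are available. Lean on these libraries where they do the work, as an engineer would, in place of code of your own. Each camera call takes 0.05 s, during which the arm holds its last target.

## Working session

There is one attempt and no reset: what is moved stays moved. The work goes in short steps, Python scripts to look and compute and a tool call to move; the robot and the scene stay as the last step left them, time stands still between calls to the robot, and variables do not carry over. Pictures are saved under pics/ and viewed, and the job is handed in when it is done.

Besides the shell and the picture viewer there is one more tool, called after "Call:" as a command line: name --pt "numbers of a row" for each row, then --argument value for the rest. carry_out: Moves the arm, as the interface text tells. Its arguments: {"type":"object","properties":{"commands":{"type":"array","items":{"type":"array","items":{"type":"number"}}},"fingers":{"type":"number"},"grip_force":{"type":"number"}},"required":["commands"]}

```bash
mkdir -p pics
cat > h.py <<'E'
import numpy as np,cv2
from plant import r
from scipy.spatial.transform import Rotation as R
def pix(s,p):
    T=np.linalg.inv(s["extrinsics"]);c=T[:3,:3]@np.array(p)+T[:3,3];u=s["intrinsics"]@c;return (u[:2]/u[2]).round(0)
def ray(s,uv,z):
    d=s["extrinsics"][:3,:3]@np.linalg.inv(s["intrinsics"])@np.array([uv[0],uv[1],1.]);o=np.array(s["extrinsics"])[:3,3];return o+d*(z-o[2])/d[2]
E
python3 - <<'E'
from h import *
st=r.get_state();print({k:np.round(v,3) for k,v in st.items()})
for n in("top","side"):
    s=r.snapshot(n);cv2.imwrite(f"pics/{n}0.png",s["img"])
    print(n,np.round(s["extrinsics"],2)[:3].tolist())
    for l in("cup_a","stand","step_low","step_mid","step_high","prep_pad","forceps","tally_counter"):
        for d in r.spot_point(s,l)[:6]: print(l,np.round(d["xyz"],3),round(d["p"],2),pix(s,d["xyz"]))
E
```

```text
{'clock': np.float64(0.0), 'q': array([ 1.366,  0.69 , -0.195,  1.566,  0.157,  0.903, -0.215]), 'qd': array([ 0.   ,  0.   , -0.001,  0.   ,  0.002, -0.001, -0.001]), 'joint_torque': array([ 0.0000e+00, -5.2756e+01, -1.2670e+00, -1.5343e+01, -5.3000e-02,
        7.0000e-03,  0.0000e+00]), 'tool_pos': array([ 0.148, -0.607,  0.238]), 'eef_rot': array([ 0.993,  0.119, -0.   , -0.001]), 'contact_force': array([ 0.104, -0.688,  0.986]), 'moment': array([-0.001, -0.016,  0.017]), 'opening': np.float64(0.999)}
top [[-0.01, -0.99, 0.13, 0.43], [-1.0, 0.01, -0.03, 0.07], [0.03, -0.13, -0.99, 1.08]]
cup_a [0.469 0.111 0.003] 0.97 [294. 290.]
cup_a [ 0.479  0.254 -0.003] 0.89 [232. 286.]
cup_a [ 0.473  0.394 -0.002] 0.74 [171. 289.]
cup_a [0.568 0.403 0.   ] 0.73 [168. 248.]
cup_a [0.587 0.235 0.001] 0.59 [241. 240.]
stand [ 0.51  -0.2   -0.002] 0.94 [426. 271.]
step_low [ 0.535 -0.115  0.011] 0.94 [391. 260.]
step_mid [ 0.511 -0.197  0.025] 0.8 [428. 269.]
step_high [0.468 0.394 0.   ] 0.39 [170. 292.]
prep_pad [0.677 0.105 0.003] 0.73 [296. 202.]
forceps [0.685 0.243 0.002] 0.6 [238. 199.]

[... 159 characters left out ...]
-0.85, -0.25, 0.46, 0.01], [-0.53, 0.41, -0.74, 0.95], [-0.0, -0.87, -0.49, 0.64]]
cup_a [0.484 0.249 0.001] 0.95 [302. 320.]
cup_a [ 0.565  0.402 -0.001] 0.85 [213. 353.]
cup_a [ 0.471  0.401 -0.   ] 0.83 [258. 372.]
cup_a [ 0.586  0.229 -0.001] 0.74 [264. 299.]
cup_a [ 0.465  0.113 -0.003] 0.72 [347. 290.]
cup_a [ 0.674 -0.001 -0.003] 0.28 [293. 240.]
stand [ 0.511 -0.201  0.003] 0.91 [393. 221.]
step_low [ 0.532 -0.112  0.014] 0.61 [369. 229.]
step_mid [ 0.513 -0.203  0.031] 0.79 [394. 210.]
step_high [ 0.486 -0.288  0.047] 0.96 [418. 194.]
prep_pad [ 0.68   0.112 -0.   ] 0.56 [262. 260.]
forceps [ 0.685  0.244 -0.   ] 0.52 [220. 288.]
tally_counter [ 0.675  0.002 -0.   ] 0.76 [292. 239.]
```

View pics/top0.png

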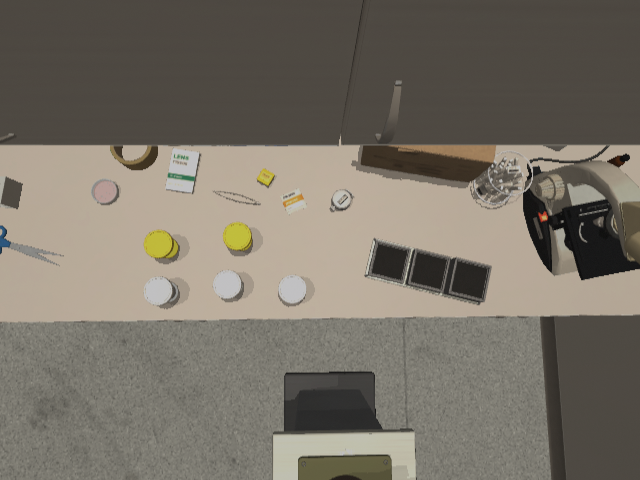

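View pics/side0.png

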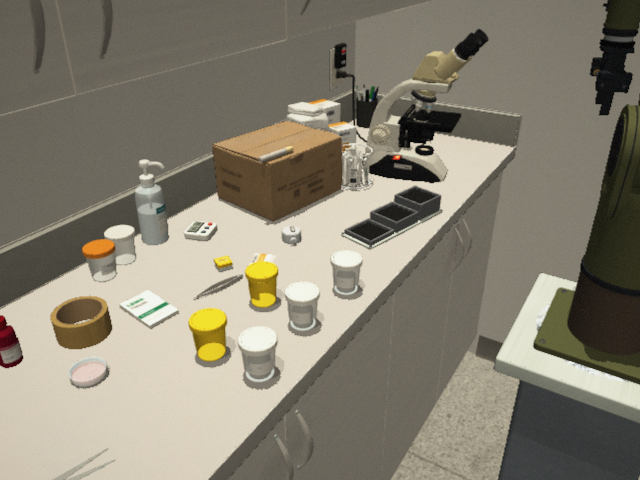

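Run:
```python
import cv2
a=cv2.imread("pics/top0.png")[215:320,130:330];b=cv2.imread("pics/side0.png")[240:400,180:380]
cv2.imwrite("pics/crop_t.png",cv2.resize(a,None,fx=4,fy=4,interpolation=2));cv2.imwrite("pics/crop_s.png",cv2.resize(b,None,fx=3.5,fy=3.5,interpolation=2))
```

```text
(no output)
```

View pics/crop_t.png

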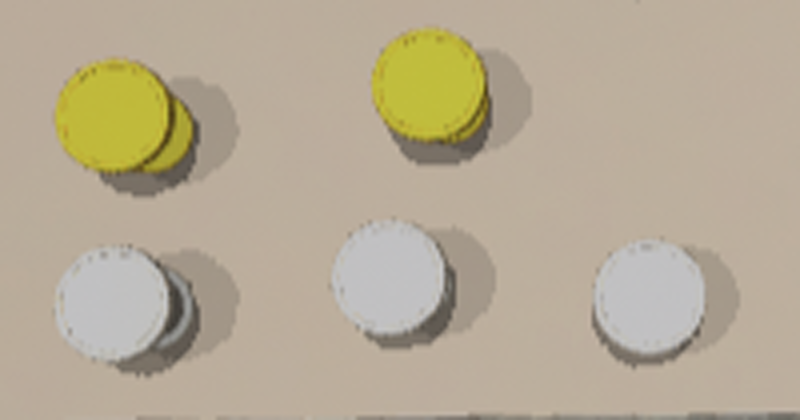

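View pics/crop_s.png

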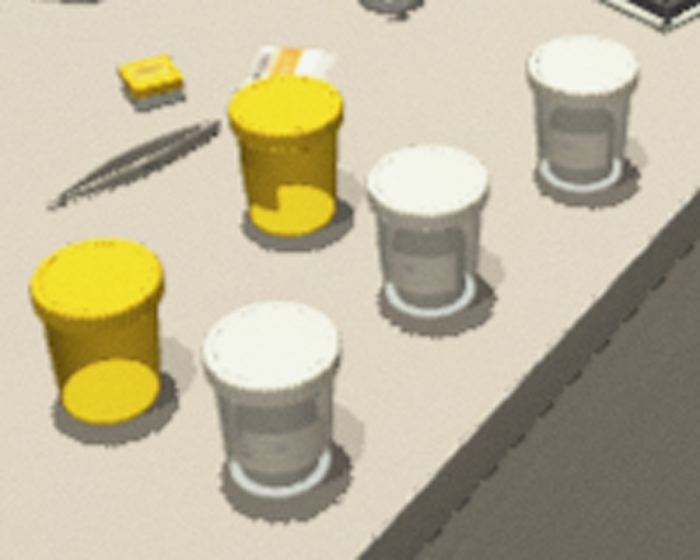

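The top view shows three white cups, with lids at pixels (159,291), (228,285) and (292,290). They stand at the front edge with grey slugs visible, so they fit the description. The two yellow ones at (159,244) and (238,236) are look-alikes and stay put. The stand is at about (428,271), with its high end on the right. Next I'll refine these positions.

```bash
cat >> h.py <<'E'
def lids(s):
    im=s["img"];hsv=cv2.cvtColor(im,cv2.COLOR_BGR2HSV)
    m=((hsv[...,1]<30)&(hsv[...,2]>165)).astype(np.uint8)
    m=cv2.morphologyEx(m,cv2.MORPH_OPEN,np.ones((3,3)))
    n,l,st,c=cv2.connectedComponentsWithStats(m);o=[]
    for i in range(1,n):
        if 350<st[i,4]<1200 and abs(st[i,2]-st[i,3])<6: o.append((c[i].round(1),st[i,2:5].tolist(),ray(s,c[i],0.072)[:2].round(4)))
    return o
E
python3 - <<'E'
from h import *
s=r.snapshot("top")
for o in lids(s): print(o)
im=s["img"]
cv2.imwrite("pics/stand.png",cv2.resize(im[230:312,355:500],None,fx=5,fy=5,interpolation=2))
# project model
from scipy.optimize import minimize
for c,yaw in(((0.511,-0.2),0.26),):
    for n,y,z in(("low",.09,.017),("mid",0,.033),("high",-.09,.049)):
        for a,b in((1,1),(1,-1),(-1,-1),(-1,1)):
            q=np.array([a*.042,y+b*.042]);w=np.array([[np.cos(yaw),-np.sin(yaw)],[np.sin(yaw),np.cos(yaw)]])@q+c
            print(n,a,b,pix(s,[*w,z]))
E
```

```text
(array([184.6, 162.5]), [30, 28, 525], array([0.7511, 0.3502]))
(array([226.5, 283.6]), [28, 28, 625], array([0.4814, 0.2534]))
(array([291.8, 288.4]), [28, 28, 624], array([0.4695, 0.113 ]))
(array([157.5, 290.3]), [28, 28, 620], array([0.4686, 0.4   ]))
low 1 1 [369. 268.]
low 1 -1 [404. 258.]
low -1 -1 [414. 293.]
low -1 1 [379. 303.]
mid 1 1 [407. 257.]
mid 1 -1 [442. 247.]
mid -1 -1 [453. 282.]
mid -1 1 [418. 292.]
high 1 1 [447. 245.]
high 1 -1 [482. 236.]
high -1 -1 [493. 271.]
high -1 1 [458. 281.]
```

View pics/stand.png

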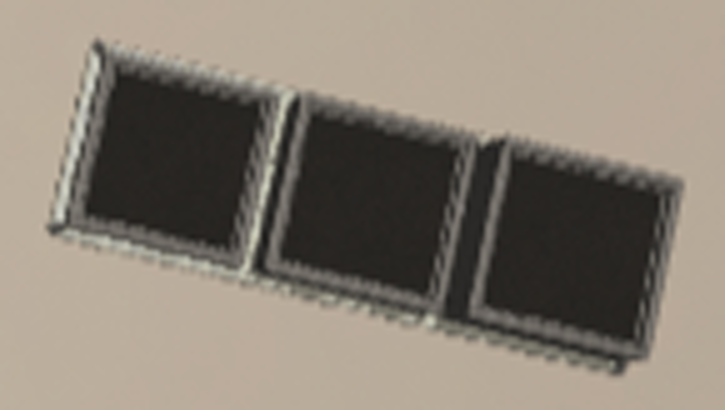

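Run:
```python
from h import *
s=r.snapshot("top")
g=cv2.cvtColor(s["img"],cv2.COLOR_BGR2GRAY);m=np.zeros_like(g);m[230:312,355:500]=(g[230:312,355:500]<50)
m=cv2.morphologyEx(m,cv2.MORPH_OPEN,np.ones((9,9)))
n,l,st,c=cv2.connectedComponentsWithStats(m);P=[]
o=[(c[i],st[i,4],cv2.minAreaRect(np.argwhere(l==i)[:,::-1].astype(np.float32))) for i in range(1,n)]
o.sort(key=lambda t:t[0][0])
for (cc,a,rr),z in zip(o,(.0135,.0295,.0455)):
    P.append(ray(s,cc,z)[:2]);print(cc.round(1),a,np.round(rr[1],1),np.round(rr[2],1),P[-1].round(4),ray(s,rr[0],z)[:2].round(4))
d=P[0]-P[2];print(np.linalg.norm(d),np.arctan2(-d[0],d[1]))
yaw=np.arctan2(-d[0],d[1]);C=np.mean(P,0);print("C",C)
for q in((.47,-.138),(.47,.138)):pass
M=np.array([[np.cos(yaw),-np.sin(yaw)],[np.sin(yaw),np.cos(yaw)]])
v=cv2.resize(s["img"][230:312,355:500],None,fx=5,fy=5,interpolation=2)
for y,z in((.09,.017),(0,.033),(-.09,.049)):
    p=[]
    for a,b in((1,1),(1,-1),(-1,-1),(-1,1)):
        w=M@np.array([a*.042,y+b*.042])+C
        T=np.linalg.inv(s["extrinsics"]);cc=T[:3,:3]@np.array([*w,z])+T[:3,3];u=s["intrinsics"]@cc;p.append((u[:2]/u[2]-[355,230]+.5)*5)
    cv2.polylines(v,[np.int32(p)],True,(0,0,255),1)
    print(M@np.array([0,y])+C)
cv2.imwrite("pics/stand2.png",v)
```

```text
[389.  261.5] 825 [29.6 29.1] 12.5 [ 0.5317 -0.1095] [ 0.5318 -0.1096]
[428.5 270.3] 857 [30.4 29.8] 12.5 [ 0.5091 -0.1966] [ 0.5095 -0.1965]
[469.  279.2] 894 [31.1 29.8] 13.0 [ 0.487  -0.2834] [ 0.4869 -0.2834]
0.17954758863958986 -0.2519997944621502
C [ 0.50928124 -0.19648333]
[ 0.53172194 -0.10932592]
[ 0.50928124 -0.19648333]
[ 0.48684054 -0.28364075]
```

View pics/stand2.png

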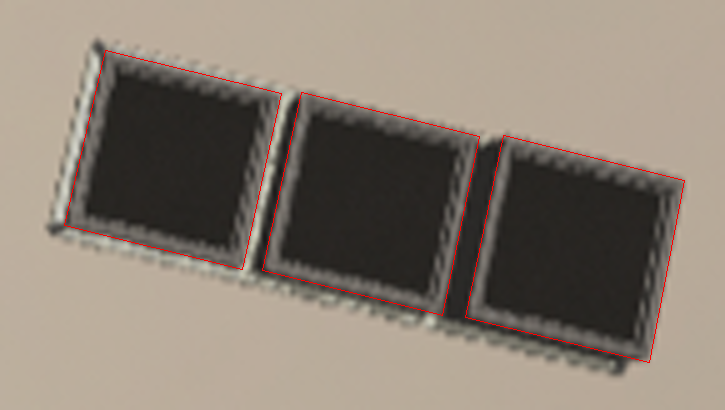

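Projecting the stand model onto the image matches it closely. From this fit, checked against the networks, the pockets are low (0.532,-0.111), mid (0.510,-0.198) and high (0.486,-0.286). The lid centres are A (0.4695,0.113), B (0.481,0.253) and C (0.469,0.400).

```bash
cat >> h.py <<'E'
def force(n=10):
    F=[]
    for i in range(n):
        r.snapshot("top");F.append(r.get_state()["contact_force"])
    F=np.array(F);return F.mean(0).round(2),F.std(0).round(2)
def plan(*wps,psi0=None):
    st=r.get_state();p=np.array(st["tool_pos"]);M=R.from_quat(st["eef_rot"])
    x=M.as_matrix()[:,0];ps=np.arctan2(x[1],x[0]);print("t",round(float(st["clock"]),2),"pos",p.round(4),"psi",round(np.degrees(ps),2),"tilt",np.degrees(np.arccos(-M.as_matrix()[2,2])).round(2),"open",round(float(st["opening"]),3),"q",np.round(st["q"],2))
    for w in wps:
        T=R.from_euler("z",w[3],degrees=True)*R.from_euler("x",180,degrees=True)
        print(w,(M.inv().apply(np.array(w[:3])-p)).round(4),(M.inv()*T).as_rotvec(degrees=True).round(1))
E
python3 - <<'E'
from h import *
print(force(6))
plan((.40,-.25,.24,45),(.4695,.113,.20,45))
E
```

```text
(array([ 0.23, -0.02,  0.21]), array([0.62, 0.38, 0.58]))
t 1.3 pos [ 0.1478 -0.6073  0.2387] psi 13.68 tilt 0.0 open 1.001 q [ 1.37  0.69 -0.19  1.57  0.16  0.9  -0.22]
(0.4, -0.25, 0.24, 45) [ 0.3295 -0.2875 -0.0013] [  0.    0.  -31.3]
(0.4695, 0.113, 0.2, 45) [ 0.4829 -0.6238  0.0387] [  0.    0.  -31.3]
```

Call:
carry_out --pt "0.037 -0.032 0 0 0 -4" --pt "0.073 -0.064 0 0 0 -8" --pt "0.11 -0.096 0 0 0 -12" --pt "0.146 -0.128 0 0 0 -16" --pt "0.183 -0.16 0 0 0 -20" --pt "0.22 -0.192 0 0 0 -24" --pt "0.256 -0.223 0 0 0 -28" --pt "0.293 -0.255 0 0 0 -31.3" --pt "0.33 -0.288 0 0 0 -31.3" --pt "0.345 -0.325 0 0 0 -31.3" --pt "0.364 -0.37 0 0 0 -31.3" --pt "0.384 -0.415 0 0 0 -31.3" --fingers 0 --grip_force 25

```text
clock: 2.5
tool_pos: [0.4231, -0.1117, 0.2389]
eef_rot: [0.924, 0.382, 0.0, 0.0]
contact_force: [0.7, 0.5, 0.0]
opening: 1.0
```

Run:
```python
from h import *
plan((.4695,.113,.12,45),(.4695,.113,.022,45))
```

```text
t 2.5 pos [ 0.4231 -0.1117  0.2389] psi 44.93 tilt 0.04 open 1.0 q [ 0.36  0.46 -0.31  2.1   0.24  0.61 -0.9 ]
(0.4695, 0.113, 0.12, 45) [ 0.1915 -0.1263  0.1189] [ 0.  -0.  -0.1]
(0.4695, 0.113, 0.022, 45) [ 0.1915 -0.1264  0.2169] [ 0.  -0.  -0.1]
```

Call:
carry_out --pt "0.032 -0.021 0.017 0 0 0" --pt "0.064 -0.042 0.034 0 0 0" --pt "0.096 -0.063 0.05 0 0 0" --pt "0.128 -0.084 0.067 0 0 0" --pt "0.16 -0.105 0.084 0 0 0" --pt "0.18 -0.12 0.1 0 0 0" --pt "0.19 -0.126 0.1 0 0 0" --pt "0.19 -0.126 0.1 0 0 0" --pt "0.19 -0.126 0.1 0 0 0"

```text
clock: 3.4
tool_pos: [0.4684, 0.1086, 0.1394]
eef_rot: [0.924, 0.382, 0.0, 0.001]
contact_force: [0.1, 1.3, 0.1]
opening: 0.999
```

Run:
```python
from h import *
print(force(8))
plan((.4695,.113,.022,45))
```

```text
(array([ 0.13, -0.3 , -0.04]), array([0.35, 0.56, 0.26]))
t 3.8 pos [0.4682 0.1096 0.1389] psi 44.93 tilt 0.02 open 1.0 q [-0.22  0.68 -0.16  2.09  0.27  0.4  -1.39]
(0.4695, 0.113, 0.022, 45) [ 0.0033 -0.0015  0.1169] [ 0.  -0.  -0.1]
```

Call:
carry_out --pt "0.003 -0.002 0.03 0 0 0" --pt "0.003 -0.002 0.06 0 0 0" --pt "0.003 -0.002 0.085 0 0 0" --pt "0.003 -0.002 0.105 0 0 0" --pt "0.003 -0.002 0.117 0 0 0" --pt "0.003 -0.002 0.117 0 0 0" --pt "0.003 -0.002 0.117 0 0 0"

```text
clock: 4.5
tool_pos: [0.469, 0.1137, 0.0221]
eef_rot: [0.924, 0.383, 0.0, 0.0]
contact_force: [0.4, 0.6, -0.2]
opening: 1.002
```

Call:
carry_out --pt "0 0 0 0 0 0" --pt "0 0 0 0 0 0" --pt "0 0 0 0 0 0" --pt "0 0 0 0 0 0" --pt "0 0 0 0 0 0" --pt "0 0 0 0 0 0" --pt "0 0 0 0 0 0" --pt "0 0 0 0 0 0" --pt "0 0 0 0 0 0" --pt "0 0 0 0 0 0" --fingers 255 --grip_force 25

```text
clock: 5.5
tool_pos: [0.4697, 0.1133, 0.0223]
eef_rot: [0.924, 0.382, 0.001, 0.0]
contact_force: [0.6, -1.8, 5.9]
opening: 0.679
```

Call:
carry_out --pt "0 0 -0.005 0 0 0" --pt "0 0 -0.015 0 0 0" --pt "0 0 -0.03 0 0 0" --pt "0 0 -0.045 0 0 0" --pt "0 0 -0.06 0 0 0" --pt "0 0 -0.06 0 0 0" --pt "0 0 -0.06 0 0 0" --pt "0 0 -0.06 0 0 0"

```text
clock: 6.3
tool_pos: [0.4682, 0.1136, 0.0811]
eef_rot: [0.924, 0.383, -0.001, -0.0]
contact_force: [0.2, -0.2, -5.3]
opening: 0.676
```

Run:
```python
from h import *
print(force(10))
s=r.snapshot("side");cv2.imwrite("pics/lift_a.png",s["img"][200:400,200:480])
plan((.4695,.113,.022,45))
```

```text
(array([-0.14,  0.13, -4.89]), array([0.58, 0.58, 0.59]))
t 6.85 pos [0.4688 0.1137 0.0817] psi 44.98 tilt 0.01 open 0.679 q [-0.27  0.79 -0.11  2.11  0.31  0.25 -1.43]
(0.4695, 0.113, 0.022, 45) [-0.      0.001   0.0597] [ 0.  0. -0.]
```

View pics/lift_a.png

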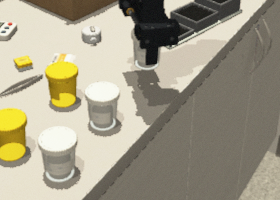

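A weighs about 4.9 N, so it is the heaviest. It goes to the low pocket.

Run:
```python
from h import *
plan((.532,-.111,.10,75.6),(.532,-.111,.10,75.6))
```

```text
t 6.85 pos [0.4688 0.1137 0.0817] psi 44.98 tilt 0.01 open 0.679 q [-0.27  0.79 -0.11  2.11  0.31  0.25 -1.43]
(0.532, -0.111, 0.1, 75.6) [-0.1142  0.2036 -0.0183] [  0.    0.  -30.6]
(0.532, -0.111, 0.1, 75.6) [-0.1142  0.2036 -0.0183] [  0.    0.  -30.6]
```

Call:
carry_out --pt "-0.006 0.01 -0.01 0 0 -2" --pt "-0.017 0.03 -0.018 0 0 -5" --pt "-0.03 0.054 -0.018 0 0 -9" --pt "-0.045 0.08 -0.018 0 0 -13" --pt "-0.06 0.107 -0.018 0 0 -17" --pt "-0.075 0.134 -0.018 0 0 -21" --pt "-0.09 0.16 -0.018 0 0 -25" --pt "-0.102 0.182 -0.018 0 0 -28" --pt "-0.11 0.196 -0.018 0 0 -30" --pt "-0.114 0.203 -0.018 0 0 -30.6" --pt "-0.114 0.203 -0.018 0 0 -30.6" --pt "-0.114 0.203 -0.018 0 0 -30.6"

```text
clock: 8.05
tool_pos: [0.5314, -0.1091, 0.0997]
eef_rot: [0.79, 0.613, 0.0, -0.001]
contact_force: [0.3, -0.4, -4.5]
opening: 0.675
```

Run:
```python
from h import *
plan((.532,-.111,.037,75.6))
s=r.snapshot("side");cv2.imwrite("pics/over_low.png",cv2.resize(s["img"][150:280,320:480],None,fx=4,fy=4))
```

```text
t 8.05 pos [ 0.5314 -0.1091  0.0997] psi 75.62 tilt 0.06 open 0.675 q [ 0.35  0.82 -0.38  1.92  0.58  0.52 -0.7 ]
(0.532, -0.111, 0.037, 75.6) [-0.0018  0.0011  0.0627] [-0.  -0.1  0. ]
```

View pics/over_low.png

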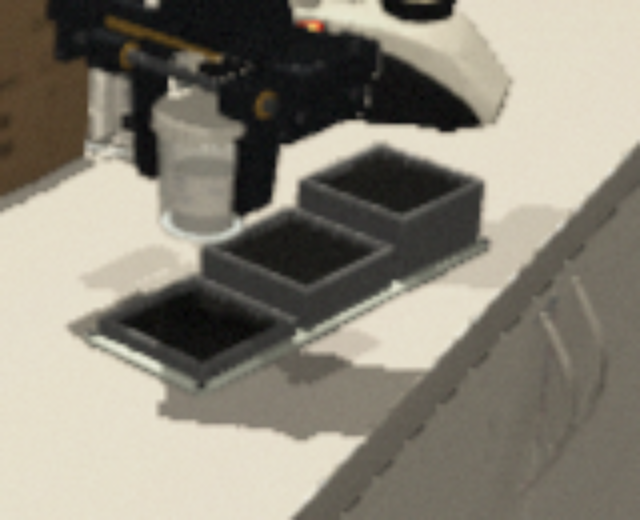

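Call:
carry_out --pt "-0.001 0.001 0.01 0 0 0" --pt "-0.001 0.001 0.025 0 0 0" --pt "-0.001 0.001 0.04 0 0 0" --pt "-0.001 0.001 0.05 0 0 0" --pt "-0.001 0.001 0.056 0 0 0" --pt "-0.001 0.001 0.06 0 0 0" --pt "-0.001 0.001 0.062 0 0 0" --pt "-0.001 0.001 0.062 0 0 0"

```text
clock: 8.9
tool_pos: [0.5326, -0.1116, 0.0378]
eef_rot: [0.79, 0.613, 0.0, 0.0]
contact_force: [-0.3, 0.5, -6.0]
opening: 0.678
```

Run:
```python
from h import *
print(force(6))
plan((.532,-.111,.034,75.6))
```

```text
(array([-0.08, -0.2 , -4.77]), array([0.38, 0.38, 0.52]))
t 9.2 pos [ 0.5326 -0.1118  0.038 ] psi 75.57 tilt 0.04 open 0.686 q [ 0.29  0.92 -0.29  1.94  0.65  0.38 -0.76]
(0.532, -0.111, 0.034, 75.6) [ 0.0006 -0.0008  0.004 ] [ 0. -0. -0.]
```

Call:
carry_out --pt "0 0 0.001 0 0 0" --pt "0 0 0.002 0 0 0" --pt "0 0 0.003 0 0 0" --pt "0 0 0.004 0 0 0" --pt "0 0 0.004 0 0 0" --pt "0 0 0.004 0 0 0"

```text
clock: 9.8
tool_pos: [0.5326, -0.1114, 0.0343]
eef_rot: [0.79, 0.613, 0.0, 0.0]
contact_force: [-1.6, 0.8, 4.2]
opening: 0.674
```

Run:
```python
from h import *
print(force(6))
plan((.532,-.111,.034,75.6))
```

```text
(array([-1.22,  0.85,  5.83]), array([0.43, 0.24, 0.57]))
t 10.1 pos [ 0.5327 -0.1114  0.0342] psi 75.59 tilt 0.04 open 0.679 q [ 0.29  0.92 -0.28  1.94  0.66  0.37 -0.76]
(0.532, -0.111, 0.034, 75.6) [ 0.0003 -0.0007  0.0002] [ 0. -0. -0.]
```

Contact made, with about 10 N pressing on the step. Now I release and rise.

Call:
carry_out --pt "0 0 -0.001 0 0 0" --pt "0 0 -0.001 0 0 0" --pt "0 0 -0.001 0 0 0" --pt "0 0 -0.001 0 0 0" --pt "0 0 -0.001 0 0 0" --pt "0 0 -0.001 0 0 0" --pt "0 0 -0.001 0 0 0" --fingers 0

```text
clock: 10.8
tool_pos: [0.5324, -0.1116, 0.0347]
eef_rot: [0.79, 0.613, -0.0, 0.0]
contact_force: [0.6, -0.7, 0.6]
opening: 1.003
```

Call:
carry_out --pt "0 0 -0.02 0 0 0" --pt "0 0 -0.045 0 0 0" --pt "0 0 -0.08 0 0 0" --pt "0 0 -0.11 0 0 0" --pt "0 0 -0.125 0 0 0" --pt "0 0 -0.125 0 0 0"

```text
clock: 11.4
tool_pos: [0.5338, -0.1118, 0.1618]
eef_rot: [0.79, 0.613, 0.002, 0.002]
contact_force: [0.9, 0.1, 0.5]
opening: 1.002
```

Run:
```python
from h import *
plan((.481,.2535,.14,45))
```

```text
t 11.4 pos [ 0.5338 -0.1118  0.1618] psi 75.56 tilt 0.26 open 1.002 q [ 0.4   0.73 -0.47  1.88  0.51  0.65 -0.63]
(0.481, 0.2535, 0.14, 45) [ 0.3406 -0.1424  0.0213] [ 0.2 -0.1 30.6]
```

Call:
carry_out --pt "0.034 -0.014 0 0 0 3" --pt "0.072 -0.03 0 0 0 7" --pt "0.11 -0.046 0 0 0 11" --pt "0.148 -0.062 0 0 0 15" --pt "0.186 -0.078 0 0 0 19" --pt "0.224 -0.094 0.01 0 0 23" --pt "0.262 -0.11 0.021 0 0 27" --pt "0.3 -0.126 0.021 0 0 30" --pt "0.325 -0.136 0.021 0 0 30.6" --pt "0.341 -0.142 0.021 0 0 30.6" --pt "0.341 -0.142 0.021 0 0 30.6" --pt "0.341 -0.142 0.021 0 0 30.6"

```text
clock: 12.6
tool_pos: [0.4793, 0.2527, 0.1378]
eef_rot: [0.924, 0.383, -0.001, 0.001]
contact_force: [0.5, 0.1, -0.2]
opening: 0.999
```

Run:
```python
from h import *
s=r.snapshot("side");cv2.imwrite("pics/after_a.png",s["img"])
print(force(4))
plan((.481,.2535,.022,45))
```

```text
(array([-0.47, -0.19,  0.51]), array([0.2 , 0.38, 0.35]))
t 12.85 pos [0.4802 0.2524 0.1386] psi 44.85 tilt 0.06 open 0.998 q [-0.44  0.73 -0.21  1.91  0.28  0.53 -1.63]
(0.481, 0.2535, 0.022, 45) [ 0.0015 -0.0003  0.1166] [ 0.   0.  -0.1]
```

View pics/after_a.png

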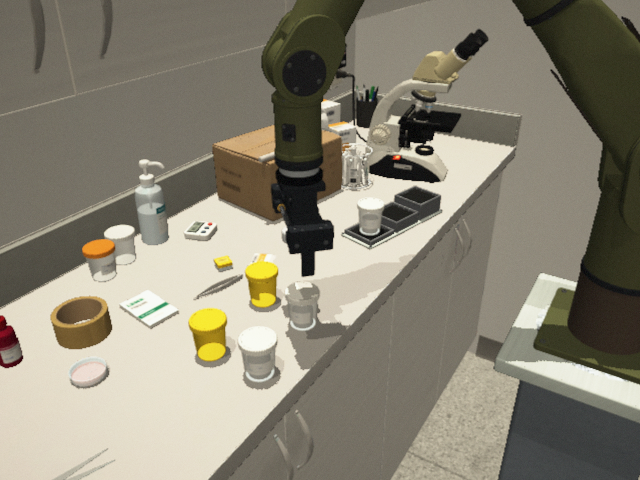

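Cup A stands upright in the low pocket at (369,217), and the gripper is over B at (302,305).

Call:
carry_out --pt "0.001 0 0.03 0 0 0" --pt "0.001 0 0.06 0 0 0" --pt "0.001 0 0.085 0 0 0" --pt "0.001 0 0.105 0 0 0" --pt "0.001 0 0.117 0 0 0" --pt "0.001 0 0.117 0 0 0" --pt "0.001 0 0.117 0 0 0"

```text
clock: 13.55
tool_pos: [0.4809, 0.2546, 0.0222]
eef_rot: [0.924, 0.382, 0.0, 0.0]
contact_force: [0.5, 0.0, 0.6]
opening: 0.996
```

Call:
carry_out --pt "0 0 0 0 0 0" --pt "0 0 0 0 0 0" --pt "0 0 0 0 0 0" --pt "0 0 0 0 0 0" --pt "0 0 0 0 0 0" --pt "0 0 0 0 0 0" --pt "0 0 0 0 0 0" --pt "0 0 0 0 0 0" --pt "0 0 0 0 0 0" --pt "0 0 0 0 0 0" --fingers 255 --grip_force 25

```text
clock: 14.55
tool_pos: [0.4813, 0.2545, 0.0223]
eef_rot: [0.924, 0.382, 0.001, 0.0]
contact_force: [0.7, -0.9, 5.4]
opening: 0.678
```

Call:
carry_out --pt "0 0 -0.005 0 0 0" --pt "0 0 -0.015 0 0 0" --pt "0 0 -0.03 0 0 0" --pt "0 0 -0.045 0 0 0" --pt "0 0 -0.06 0 0 0" --pt "0 0 -0.075 0 0 0" --pt "0 0 -0.09 0 0 0" --pt "0 0 -0.1 0 0 0" --pt "0 0 -0.1 0 0 0" --pt "0 0 -0.1 0 0 0"

```text
clock: 15.55
tool_pos: [0.4802, 0.2545, 0.1216]
eef_rot: [0.924, 0.383, -0.0, 0.0]
contact_force: [0.3, -0.9, -3.0]
opening: 0.679
```

Run:
```python
from h import *
print(force(12))
plan((.51,-.198,.13,75.6),(.486,-.286,.15,75.6))
```

```text
(array([-0.02,  0.14, -2.65]), array([0.64, 0.44, 0.28]))
t 16.15 pos [0.4805 0.2547 0.1216] psi 44.98 tilt 0.01 open 0.68 q [-0.45  0.76 -0.2   1.91  0.29  0.5  -1.64]
(0.51, -0.198, 0.13, 75.6) [-0.2991  0.341  -0.0083] [  0.    0.  -30.6]
(0.486, -0.286, 0.15, 75.6) [-0.3783  0.3863 -0.0283] [  0.    0.  -30.6]
```

B weighs about 2.65 N, so it is the middle one. I'll carry it over at z≈0.16, clear of cup A.

Call:
carry_out --pt "-0.008 0.01 -0.01 0 0 -1" --pt "-0.025 0.029 -0.025 0 0 -3" --pt "-0.05 0.057 -0.038 0 0 -6" --pt "-0.079 0.09 -0.038 0 0 -9" --pt "-0.108 0.123 -0.038 0 0 -12" --pt "-0.137 0.156 -0.038 0 0 -15" --pt "-0.166 0.189 -0.038 0 0 -18" --pt "-0.195 0.222 -0.038 0 0 -21" --pt "-0.224 0.255 -0.038 0 0 -24" --pt "-0.25 0.285 -0.038 0 0 -27" --pt "-0.272 0.31 -0.038 0 0 -29" --pt "-0.285 0.325 -0.038 0 0 -30.6"

```text
clock: 17.35
tool_pos: [0.5079, -0.181, 0.1595]
eef_rot: [0.791, 0.611, -0.001, 0.001]
contact_force: [-0.1, 0.4, -2.5]
opening: 0.681
```

Call:
carry_out --pt "-0.008 0.015 0 0 0 0" --pt "-0.008 0.015 0 0 0 0" --pt "-0.008 0.015 0 0 0 0"

```text
clock: 17.65
tool_pos: [0.5208, -0.1875, 0.1596]
eef_rot: [0.79, 0.613, 0.0, -0.0]
contact_force: [-0.6, 0.7, -2.7]
opening: 0.674
```

Run:
```python
from h import *
print(force(3))
plan((.51,-.198,.054,75.6))
```

```text
(array([ 0.21,  0.12, -2.69]), array([0.11, 0.35, 0.44]))
t 17.8 pos [ 0.5207 -0.1867  0.1597] psi 75.7 tilt 0.05 open 0.677 q [ 0.55  0.74 -0.49  1.85  0.53  0.68 -0.5 ]
(0.51, -0.198, 0.054, 75.6) [-0.0136 -0.0074  0.1057] [-0.1 -0.   0.1]
```

Call:
carry_out --pt "-0.007 -0.004 0 0 0 0" --pt "-0.014 -0.007 0.01 0 0 0" --pt "-0.014 -0.007 0.035 0 0 0" --pt "-0.014 -0.007 0.06 0 0 0" --pt "-0.014 -0.007 0.08 0 0 0" --pt "-0.014 -0.007 0.095 0 0 0" --pt "-0.014 -0.007 0.103 0 0 0" --pt "-0.014 -0.007 0.106 0 0 0" --pt "-0.014 -0.007 0.106 0 0 0"

```text
clock: 18.7
tool_pos: [0.5107, -0.2001, 0.0536]
eef_rot: [0.79, 0.613, -0.0, -0.0]
contact_force: [0.9, -0.3, -3.3]
opening: 0.677
```

Run:
```python
from h import *
print(force(4))
plan((.51,-.198,.050,75.6))
```

```text
(array([-0.11, -0.13, -2.97]), array([0.58, 0.61, 0.36]))
t 18.9 pos [ 0.5114 -0.2002  0.0544] psi 75.57 tilt 0.08 open 0.68 q [ 0.5   0.9  -0.35  1.92  0.67  0.44 -0.6 ]
(0.51, -0.198, 0.05, 75.6) [ 0.0018 -0.0019  0.0044] [ 0.1  0.  -0. ]
```

Call:
carry_out --pt "0.002 -0.002 0.001 0 0 0" --pt "0.002 -0.002 0.002 0 0 0" --pt "0.002 -0.002 0.003 0 0 0" --pt "0.002 -0.002 0.004 0 0 0" --pt "0.002 -0.002 0.004 0 0 0" --pt "0.002 -0.002 0.004 0 0 0"

```text
clock: 19.5
tool_pos: [0.5097, -0.1976, 0.0503]
eef_rot: [0.79, 0.613, 0.0, 0.0]
contact_force: [-0.4, 0.3, 4.5]
opening: 0.679
```

Run:
```python
from h import *
print(force(4))
plan((.51,-.198,.050,75.6))
```

```text
(array([-1.2 ,  1.2 ,  5.93]), array([0.38, 0.36, 0.44]))
t 19.7 pos [ 0.5097 -0.1975  0.0503] psi 75.58 tilt 0.04 open 0.676 q [ 0.49  0.9  -0.34  1.93  0.68  0.43 -0.62]
(0.51, -0.198, 0.05, 75.6) [-0.0004  0.0004  0.0003] [ 0.  0. -0.]
```

Call:
carry_out --pt "0 0 -0.001 0 0 0" --pt "0 0 -0.001 0 0 0" --pt "0 0 -0.001 0 0 0" --pt "0 0 -0.001 0 0 0" --pt "0 0 -0.001 0 0 0" --pt "0 0 -0.001 0 0 0" --pt "0 0 -0.001 0 0 0" --fingers 0

```text
clock: 20.4
tool_pos: [0.5095, -0.1975, 0.0507]
eef_rot: [0.79, 0.613, -0.0, 0.0]
contact_force: [0.9, 0.5, 1.0]
opening: 0.997
```

Call:
carry_out --pt "0 0 -0.02 0 0 0" --pt "0 0 -0.045 0 0 0" --pt "0 0 -0.08 0 0 0" --pt "0 0 -0.105 0 0 0" --pt "0 0 -0.11 0 0 0" --pt "0 0 -0.11 0 0 0"

```text
clock: 21.0
tool_pos: [0.5097, -0.1978, 0.1613]
eef_rot: [0.79, 0.613, 0.0, 0.001]
contact_force: [-0.4, -0.8, 0.1]
opening: 0.998
```

Run:
```python
from h import *
plan((.469,.4,.14,45))
```

```text
t 21.0 pos [ 0.5097 -0.1978  0.1613] psi 75.57 tilt 0.09 open 0.998 q [ 0.58  0.73 -0.5   1.87  0.54  0.67 -0.49]
(0.469, 0.4, 0.14, 45) [ 0.5688 -0.1885  0.0208] [ 0.1 -0.  30.6]
```

Call:
carry_out --pt "0.04 -0.013 0 0 0 2" --pt "0.085 -0.028 0 0 0 5" --pt "0.13 -0.043 0 0 0 8" --pt "0.175 -0.058 0 0 0 11" --pt "0.22 -0.073 0 0 0 14" --pt "0.265 -0.088 0 0 0 17" --pt "0.31 -0.103 0 0 0 20" --pt "0.355 -0.118 0.005 0 0 23" --pt "0.4 -0.133 0.01 0 0 26" --pt "0.445 -0.147 0.015 0 0 28" --pt "0.485 -0.16 0.02 0 0 30.6" --pt "0.52 -0.172 0.021 0 0 30.6"

```text
clock: 22.2
tool_pos: [0.4707, 0.3507, 0.1374]
eef_rot: [0.924, 0.383, -0.002, 0.001]
contact_force: [-0.0, 0.1, 0.5]
opening: 0.997
```

Call:
carry_out --pt "0 0 0 0 0 0" --pt "0 0 0 0 0 0" --pt "0 0 0 0 0 0"

```text
clock: 22.5
tool_pos: [0.4724, 0.3466, 0.1386]
eef_rot: [0.924, 0.382, -0.001, 0.001]
contact_force: [-0.1, 0.2, -0.1]
opening: 0.998
```

Run:
```python
from h import *
plan((.469,.4,.14,45))
```

```text
t 22.5 pos [0.4724 0.3466 0.1386] psi 44.89 tilt 0.2 open 0.998 q [-0.59  0.78 -0.22  1.77  0.26  0.63 -1.75]
(0.469, 0.4, 0.14, 45) [ 0.0353 -0.0402 -0.0016] [ 0.1  0.2 -0.1]
```

Call:
carry_out --pt "0.018 -0.02 0 0 0 0" --pt "0.032 -0.036 0 0 0 0" --pt "0.035 -0.04 0 0 0 0" --pt "0.035 -0.04 0 0 0 0" --pt "0.035 -0.04 0 0 0 0"

```text
clock: 23.0
tool_pos: [0.4694, 0.3994, 0.1394]
eef_rot: [0.924, 0.382, -0.001, 0.001]
contact_force: [0.1, -1.2, -0.5]
opening: 0.999
```

Run:
```python
from h import *
s=r.snapshot("side");cv2.imwrite("pics/pre_c.png",s["img"])
plan((.469,.4,.022,45))
```

```text
t 23.05 pos [0.4695 0.3995 0.1395] psi 44.86 tilt 0.14 open 1.001 q [-0.66  0.81 -0.21  1.68  0.25  0.69 -1.79]
(0.469, 0.4, 0.022, 45) [ 0.0002 -0.0009  0.1175] [ 0.1  0.1 -0.1]
```

View pics/pre_c.png

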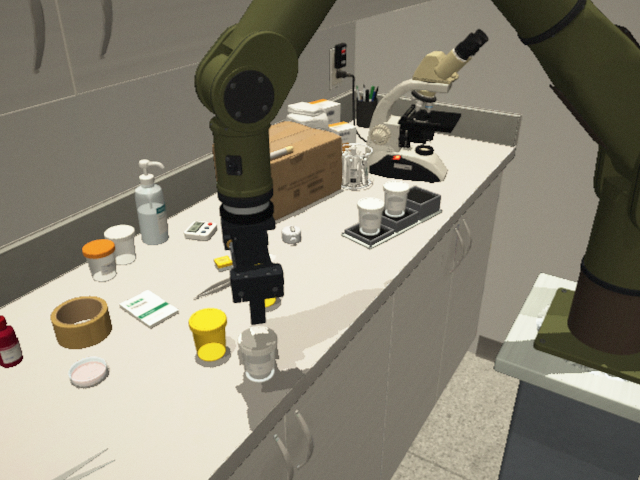

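A at (369,217) and B at (396,199) stand upright in the low and mid pockets. The gripper is over C at (258,355).

Call:
carry_out --pt "0 -0.001 0.03 0 0 0" --pt "0 -0.001 0.06 0 0 0" --pt "0 -0.001 0.085 0 0 0" --pt "0 -0.001 0.105 0 0 0" --pt "0 -0.001 0.117 0 0 0" --pt "0 -0.001 0.117 0 0 0" --pt "0 -0.001 0.117 0 0 0"

```text
clock: 23.75
tool_pos: [0.4687, 0.4024, 0.0233]
eef_rot: [0.924, 0.382, 0.0, 0.0]
contact_force: [-0.0, 0.9, 0.7]
opening: 1.002
```

Call:
carry_out --pt "0 0 0 0 0 0" --pt "0 0 0 0 0 0" --pt "0 0 0 0 0 0" --pt "0 0 0 0 0 0" --pt "0 0 0 0 0 0" --pt "0 0 0 0 0 0" --pt "0 0 0 0 0 0" --pt "0 0 0 0 0 0" --pt "0 0 0 0 0 0" --pt "0 0 0 0 0 0" --fingers 255 --grip_force 25

```text
clock: 24.75
tool_pos: [0.4687, 0.4028, 0.0232]
eef_rot: [0.924, 0.382, 0.001, 0.0]
contact_force: [0.8, -1.3, 5.4]
opening: 0.688
```

Call:
carry_out --pt "0 0 -0.005 0 0 0" --pt "0 0 -0.015 0 0 0" --pt "0 0 -0.035 0 0 0" --pt "0 0 -0.06 0 0 0" --pt "0 0 -0.085 0 0 0" --pt "0 0 -0.11 0 0 0" --pt "0 0 -0.13 0 0 0" --pt "0 0 -0.145 0 0 0" --pt "0 0 -0.145 0 0 0" --pt "0 0 -0.145 0 0 0"

```text
clock: 25.75
tool_pos: [0.4678, 0.4025, 0.1676]
eef_rot: [0.924, 0.383, -0.0, 0.0]
contact_force: [-0.7, -0.9, -0.7]
opening: 0.69
```

Run:
```python
from h import *
print(force(8))
plan((.486,-.286,.167,75.6))
```

```text
(array([ 0.11,  0.16, -1.1 ]), array([0.41, 0.52, 0.46]))
t 26.15 pos [0.4679 0.4025 0.1672] psi 44.99 tilt 0.05 open 0.687 q [-0.66  0.77 -0.23  1.66  0.24  0.74 -1.78]
(0.486, -0.286, 0.167, 75.6) [-0.474   0.4997  0.0006] [ -0.    0.1 -30.6]
```

C weighs about 1.1 N, so it is the lightest.

Call:
carry_out --pt "-0.01 0.01 0 0 0 -1" --pt "-0.03 0.032 0 0 0 -3" --pt "-0.056 0.059 0 0 0 -6" --pt "-0.084 0.089 0 0 0 -9" --pt "-0.112 0.118 0 0 0 -12" --pt "-0.14 0.148 0 0 0 -15" --pt "-0.168 0.177 0 0 0 -18" --pt "-0.196 0.207 0 0 0 -21" --pt "-0.224 0.236 0 0 0 -24" --pt "-0.252 0.266 0 0 0 -27" --pt "-0.28 0.295 0 0 0 -29" --pt "-0.305 0.322 0 0 0 -30.6"

```text
clock: 27.35
tool_pos: [0.4789, -0.0439, 0.1678]
eef_rot: [0.79, 0.613, -0.001, 0.0]
contact_force: [0.2, 0.5, -1.1]
opening: 0.691
```

Run:
```python
from h import *
print(force(2))
plan((.486,-.286,.167,75.6))
```

```text
(array([ 0.07, -2.27, -1.28]), array([0.02, 3.08, 0.87]))
t 27.45 pos [ 0.4784 -0.0487  0.1673] psi 75.01 tilt 0.32 open 0.688 q [ 0.28  0.65 -0.44  2.05  0.52  0.55 -0.8 ]
(0.486, -0.286, 0.167, 75.6) [-0.2273  0.0687  0.0015] [-0.1  0.3 -0.6]
```

Call:
carry_out --pt "-0.01 0.003 0 0 0 0" --pt "-0.03 0.009 0 0 0 0" --pt "-0.056 0.017 0 0 0 0" --pt "-0.085 0.026 0 0 0 0" --pt "-0.115 0.035 0 0 0 0" --pt "-0.145 0.044 0 0 0 0" --pt "-0.175 0.053 0 0 0 0" --pt "-0.2 0.06 0 0 0 0" --pt "-0.218 0.066 0 0 0 0" --pt "-0.227 0.069 0 0 0 0" --pt "-0.227 0.069 0 0 0 0" --pt "-0.227 0.069 0 0 0 0"

```text
clock: 28.65
tool_pos: [0.4905, -0.2761, 0.1678]
eef_rot: [0.79, 0.614, 0.0, -0.0]
contact_force: [-0.7, 0.8, -1.2]
opening: 0.691
```

Run:
```python
from h import *
print(force(3))
plan((.486,-.286,.071,75.6))
s=r.snapshot("side");cv2.imwrite("pics/over_hi.png",cv2.resize(s["img"][120:280,320:480],None,fx=3,fy=3))
```

```text
(array([-0.14,  0.01, -0.8 ]), array([0.47, 0.27, 0.52]))
t 28.8 pos [ 0.4906 -0.2761  0.1679] psi 75.74 tilt 0.04 open 0.687 q [ 0.73  0.74 -0.52  1.81  0.53  0.72 -0.33]
(0.486, -0.286, 0.071, 75.6) [-0.0108 -0.002   0.0969] [-0.  -0.   0.1]
```

View pics/over_hi.png

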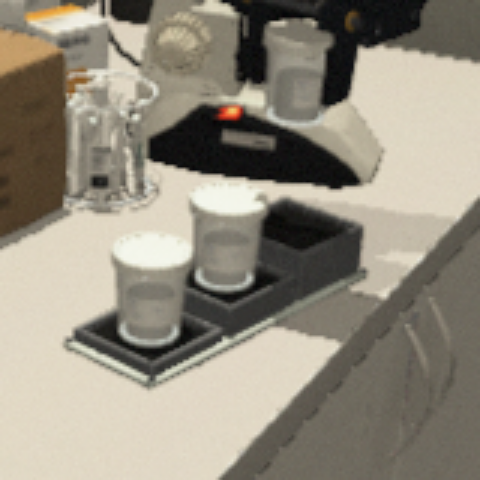

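C is held upright above the high step, and A and B are in their pockets. Next I lower it to z≈0.071, which should leave the foot about 4 mm above the floor.

Call:
carry_out --pt "-0.006 -0.001 0 0 0 0" --pt "-0.011 -0.002 0.01 0 0 0" --pt "-0.011 -0.002 0.03 0 0 0" --pt "-0.011 -0.002 0.055 0 0 0" --pt "-0.011 -0.002 0.075 0 0 0" --pt "-0.011 -0.002 0.088 0 0 0" --pt "-0.011 -0.002 0.095 0 0 0" --pt "-0.011 -0.002 0.097 0 0 0" --pt "-0.011 -0.002 0.097 0 0 0"

```text
clock: 29.75
tool_pos: [0.486, -0.288, 0.071]
eef_rot: [0.79, 0.613, 0.0, 0.0]
contact_force: [0.2, 0.2, -0.7]
opening: 0.685
```

Run:
```python
from h import *
print(force(4))
plan((.486,-.286,.067,75.6))
```

```text
(array([ 0.12, -0.3 , -0.89]), array([0.12, 0.6 , 0.61]))
t 29.95 pos [ 0.4861 -0.2881  0.0715] psi 75.58 tilt 0.09 open 0.689 q [ 0.69  0.88 -0.4   1.86  0.65  0.53 -0.41]
(0.486, -0.286, 0.067, 75.6) [ 0.002  -0.0007  0.0045] [ 0.1  0.  -0. ]
```

Call:
carry_out --pt "0.002 -0.001 0.001 0 0 0" --pt "0.002 -0.001 0.002 0 0 0" --pt "0.002 -0.001 0.003 0 0 0" --pt "0.002 -0.001 0.004 0 0 0" --pt "0.002 -0.001 0.004 0 0 0" --pt "0.002 -0.001 0.004 0 0 0"

```text
clock: 30.55
tool_pos: [0.4853, -0.2857, 0.0672]
eef_rot: [0.79, 0.613, -0.0, 0.0]
contact_force: [-0.3, 0.0, 4.7]
opening: 0.688
```

Run:
```python
from h import *
print(force(4))
plan((.486,-.286,.067,75.6))
```

```text
(array([-0.47,  0.73,  5.71]), array([0.36, 0.27, 0.52]))
t 30.75 pos [ 0.4853 -0.2857  0.0671] psi 75.58 tilt 0.03 open 0.683 q [ 0.68  0.89 -0.4   1.87  0.66  0.51 -0.42]
(0.486, -0.286, 0.067, 75.6) [-0.0001  0.0007  0.0001] [ 0.  0. -0.]
```

Call:
carry_out --pt "0 0 -0.001 0 0 0" --pt "0 0 -0.001 0 0 0" --pt "0 0 -0.001 0 0 0" --pt "0 0 -0.001 0 0 0" --pt "0 0 -0.001 0 0 0" --pt "0 0 -0.001 0 0 0" --pt "0 0 -0.001 0 0 0" --fingers 0

```text
clock: 31.45
tool_pos: [0.4852, -0.2857, 0.0677]
eef_rot: [0.79, 0.613, -0.0, 0.0]
contact_force: [0.6, -0.1, -0.1]
opening: 1.001
```

Call:
carry_out --pt "0 0 -0.02 0 0 0" --pt "0 0 -0.045 0 0 0" --pt "0 0 -0.08 0 0 0" --pt "0 0 -0.12 0 0 0" --pt "0.04 0 -0.14 0 0 0" --pt "0.08 0.02 -0.14 0 0 0" --pt "0.12 0.01 -0.14 0 0 0" --pt "0.16 0 -0.14 0 0 0" --pt "0.2 0 -0.14 0 0 0" --pt "0.24 0 -0.14 0 0 0" --pt "0.28 0 -0.14 0 0 0" --pt "0.32 0 -0.14 0 0 0"

```text
clock: 32.65
tool_pos: [0.565, 0.0258, 0.2078]
eef_rot: [0.79, 0.613, -0.0, 0.0]
contact_force: [0.5, 0.0, -0.3]
opening: 1.0
```

Call:
carry_out --pt "0.03 0 0 0 0 0" --pt "0.06 0 0 0 0 0" --pt "0.06 0 0 0 0 0" --pt "0.06 0 0 0 0 0"

```text
clock: 33.05
tool_pos: [0.5795, 0.0826, 0.2075]
eef_rot: [0.79, 0.613, -0.0, 0.0]
contact_force: [-0.8, -0.9, 0.3]
opening: 1.001
```

Run:
```python
from h import *
plan()
s=r.snapshot("side");cv2.imwrite("pics/end_s.png",s["img"])
for l in("cup_a","prep_pad","forceps","tally_counter"):
    for d in r.spot_point(s,l)[:6]: print(l,np.round(d["xyz"],3),round(d["p"],2))
s=r.snapshot("top");cv2.imwrite("pics/end_t.png",s["img"])
for l in("cup_a","prep_pad","forceps","tally_counter"):
    for d in r.spot_point(s,l)[:6]: print(l,np.round(d["xyz"],3),round(d["p"],2))
for c,_,x in lids(s): print(c,[ray(s,c,.072+f)[:2].round(4) for f in(.012,.028,.044)])
```

```text
t 33.05 pos [0.5795 0.0826 0.2075] psi 75.67 tilt 0.04 open 1.001 q [ 0.07  0.71 -0.51  1.71  0.44  0.84 -0.89]
cup_a [ 0.589  0.232 -0.   ] 0.93
cup_a [ 0.533 -0.111  0.013] 0.9
cup_a [ 0.512 -0.203  0.027] 0.74
cup_a [ 0.485 -0.29   0.044] 0.66
cup_a [0.568 0.4   0.001] 0.66
prep_pad [ 0.681  0.111 -0.001] 0.75
prep_pad [ 0.514 -0.201  0.002] 0.36
forceps [0.691 0.242 0.001] 0.55
tally_counter [0.677 0.001 0.001] 0.66
cup_a [0.585 0.23  0.   ] 0.9
cup_a [0.57  0.404 0.   ] 0.88
forceps [ 0.683  0.244 -0.001] 0.43
[184.1 162.4] [array([0.7475, 0.3479]), array([0.7423, 0.3434]), array([0.7372, 0.339 ])]
[486.1 275.1] [array([ 0.4933, -0.3079]), array([ 0.4922, -0.3018]), array([ 0.4911, -0.2957])]
[371.7 442.7] [array([ 0.1513, -0.0504]), array([ 0.1557, -0.0484]), array([ 0.1602, -0.0464])]
```

View pics/end_s.png

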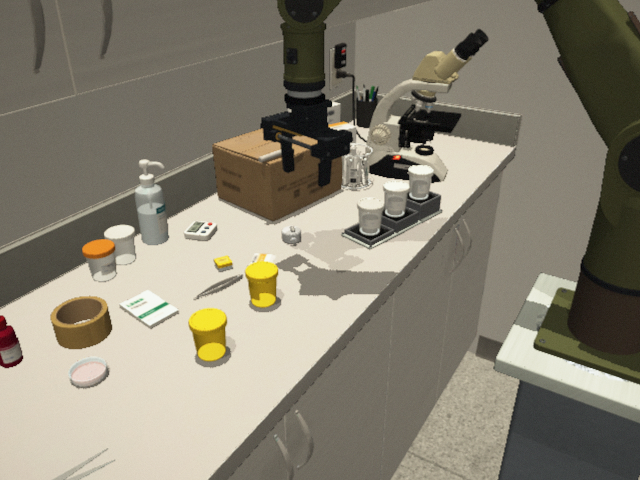

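View pics/end_t.png

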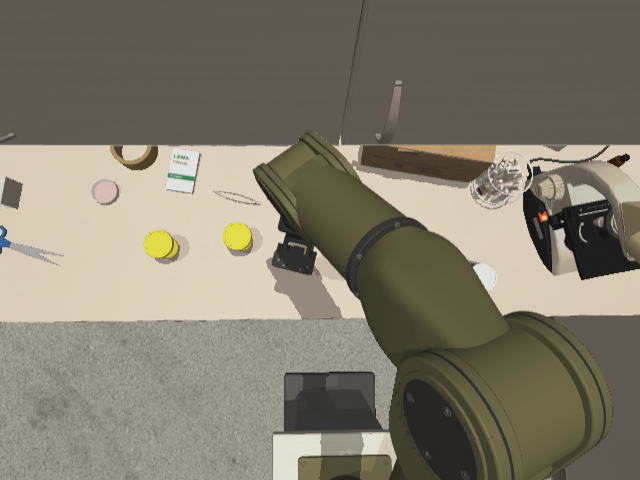

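Run:
```python
import cv2
a=cv2.imread("pics/end_s.png")[155:250,335:450];cv2.imwrite("pics/end_c.png",cv2.resize(a,None,fx=6,fy=6,interpolation=2))
```

```text
(no output)
```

View pics/end_c.png

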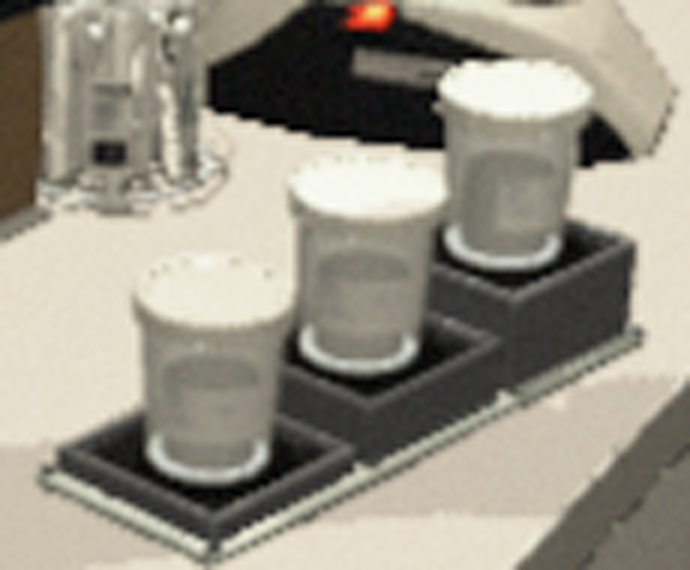

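All three cups stand upright and centred in their pockets, and the gripper is clear.

```bash
python3 -c "
from plant import r
print(r.finish_job())"
```

```text
the job is handed in; nothing more can be done
None
```

All three white-lidded cups are standing in the stepped stand, and I handed the job in at about 33 s of the 72 s allowed. It reported no verdict. I lifted each cup to weigh it, then set it down gently (about 9 N or less on a step) and let go:

| Cup, by its starting place | Measured weight | Step |
|---|---|---|
| Right-hand, (0.47, 0.11) | 4.9 N | low |
| Centre, (0.48, 0.25) | 2.7 N | mid |
| Left-hand, (0.47, 0.40) | 1.1 N (about 0.9 N on later readings) | high |

**Cups:** the last side view shows all three upright, flat and centred, about 6 mm or less from the measured pocket centres, with the gripper well clear.

**Other things:** the prep pad, forceps, tally counter and both yellow cups were found within about 6 mm of where they started, which is about as close as the networks measure.

**One check failed:** the arm blocked most of the stand in the final top view, so I could not measure the lid centres from above. The one lid it did find there, on the high step, was partly hidden and read about 11 mm off. I relied on the side view instead, which put that cup about 5 mm from its pocket centre.

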